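# Shut and lock the vessel case with its hasp and pin

## Task

The pressure vessel is packed in its carrying case: shut the lid fully, then swing the steel hasp all the way over so that the staple stands up through its slot, and last push the locking pin (the thin one; the thick one does not fit) sideways through the staple's loop, above the strap, until its handle comes up to the staple, and let go. Either side of the staple will do, whichever is free; leave the other things on the bench standing where they are.

Things in the scene. Friction and masses are not known exactly. Their poses are not given: they have to be found in the camera images.
- lid (a joint): Opening angle of the case's lid, rad: 0 shut, at most 1.35; starts open. Aluminium plate 160 (front to back) x 200 x 10 mm, hinged along the case's back (far) edge on the axis through point lid_hinge. The hinge is stiff: the lid stays where it is left; pushing its front edge takes up to about 8 N.
- hasp (a joint): Angle of the hasp against the lid, rad: 0 lying forward, flat over the staple (with the lid shut); it starts folded back over the lid at 2.4 to 2.8 and stops at 2.85. The hinge is a little stiff (about 2 N at the cross bar) and stays where it is left.
- lid_hinge (a point): Middle of the lid's hinge axis, at the back of the case, 95 mm above the bench; fixed to the case, axes as staple_eye. The lid's mid-plane passes through the axis; the lid turns about the case's y axis.
- lid_edge (a point): Middle of the lid's front edge, on its upper (outer) face, 160 mm from the hinge axis; moves with the lid; its x axis lies in the lid and points to the hinge, z is the outward normal.
- hasp_hinge (a point): Middle of the hasp's hinge axis, on the lid 20 mm behind its front edge and 6 mm above its upper face; moves with the lid, axes as lid_edge. The hasp is a steel strap 44 mm wide, 5 mm thick, with a 48 x 16 mm slot centred 52 mm from this hinge and a cross bar at its end.
- hasp_bar (a point): Middle of the round cross bar (14 mm thick, 120 mm long, along the case's y) at the hasp's free end, 98 mm from its hinge axis. The bar sticks out 38 mm beyond the strap on each side, where it can be pinched; the ledge under it is only 56 mm wide, so the bar's ends are free below. With the hasp closed it is 46 mm before the staple_eye (case -x), 106 mm high.
- staple_eye (a point): Centre of the staple's loop, 117.5 mm above the bench. Axes are the case's: z up, x from front to back (away from the robot at yaw 0), y left. A loop of 8 mm steel bar in the x-z plane, 36 mm over all in x; above the closed strap's top (108.5 mm high) it leaves an opening 20 mm (x) by 18 mm (z), through which the pin goes along y, from either side.
- case: Aluminium carrying case, fixed to the bench; 160 (x) x 200 x 100 mm with the lid shut; origin under its centre, 112 mm behind the staple_eye; axes as staple_eye. The staple stands on a ledge 56 mm wide before its front face, top 100 mm high, reaching to 33 mm before the eye.
- pin_grip (a point): Centre of the thin locking pin's aluminium handle, a block 30 (along the shank) x 22 x 50 mm high, 25 mm above its underside. The steel shank, 12 mm thick and 70 mm long with a tapered nose, comes out of the handle's end at the very bottom; it lies upright. x axis: along the shank towards the nose; z up. The pin weighs 80 to 170 g, with its centre of mass near the root of the shank.
- pin_neck (a point): On the thin pin's shank axis, where the shank leaves the handle: 15 mm ahead of pin_grip and 19 mm below it; axes as pin_grip. The nose is 70 mm further along x. With the pin home it is about 4 mm beside the staple_eye.
- pin: The whole thin pin: origin on its underside, half-way along its length of 100 mm; x towards the nose.
- thick_pin_grip (a point): Centre of the handle of the other pin: same handle, but the shank is 24 mm thick and does not fit the staple. Bystander, lies on the other side of the bench.
- can: Tall brass-coloured can of hand tools, 76 mm across, 170 mm high, tools up to 260 mm high; origin under its centre. Stands close beside the staple, on the left or the right, and blocks that side. Bystander.
- carton: Low white box 70 x 70 x 45 mm beside the staple, on the side opposite to the can; origin under its centre. Bystander; the pin passes well above it.
- jar: Jar 60 mm across, 70 mm high, near the robot; origin under its centre. Bystander.
- beaker: Glass beaker 70 mm across, 85 mm high, near the robot; origin under its centre. Bystander.
- wrench: Wrench 180 mm long lying at one side of the bench; bystander.
- gauge: Pressure gauge head, a black drum 76 mm across and 36 mm high with a steel stem 70 mm long along its x; origin under the drum. Bystander.
Not all that is in view belongs to the job. What is shaped like the pin but green, orange or pink is not meant.

How it is judged:
By the outcome, as a careful person would: the job done as asked, in the order asked, and still so for the second after the job is handed in, with the robot touching nothing.
It also fails if it takes over 70 s, if anything falls off the work surface, if the arm or the gripper's body presses on something with over 40 N, if the wrist force passes 120 N, or if a joint passes its speed limit or range.

## Robot

A 7-joint arm with a two-finger parallel gripper is mounted at the origin on the work surface. World frame = base frame: x ahead of the robot, y to its left, z up, the work surface at z = 0. Lengths are in m, angles in rad, forces in N, time in s.
With the tool pointing down it reaches from about 0.35 to 0.9 m from the base axis. Payload 19.9 kg.
Tool frame: the origin (TCP) lies between the finger pads; the fingertips stand 19 mm ahead of it and the grasp point (between the pads) is the TCP; y points along the fingers, x is the direction in which the jaws open and shut, and the axes are right-handed (so a half turn about y gives the same grasp; the last joint's range is limited). The gripper opens to 94 mm and grips with 3 to 60 N. Pads are 16 mm wide; open, the fingers measure 119 mm over their backs; the gripper's body (75 mm by 177 mm) begins 78 mm behind the grasp point.
Start: joints at [-1.208, 0.417, -0.01, 1.614, 0.005, 1.111, -0.053], TCP at [0.246, 0.574, 0.224] pointing down, gripper open.
Joint ranges: [-2.81, 2.81], [-0.39, 2.02], [-1.27, 1.25], [0.06, 2.57], [-1.19, 4.33], [0.19, 2], [-2.82, 2.82]. Speed limits (rad/s): [1.89, 1.89, 2.39, 2.39, 3.01, 3.01, 3.01].

## Interface

Orientations are given as a unit quaternion [w, x, y, z].
In Python, from bench import arm gives the robot as it stands. The module is installed in compiled form; this text tells all that it offers.
- The arm moves only by the shell command python3 -m pendant 'ROWS' [OPENING] [FORCE]. ROWS is text: rows parted by semicolons, each of 6 numbers parted by spaces: the shift along the tool's x, y, z in units of 0.2 m (1.0 is 0.2 m), then the turn, a rotation vector about the tool's x, y, z in units of 180 degrees (1.0 is 180 degrees). A call has 1 to 12 rows; each row is the pose to reach, as a shift and turn from the pose commanded when the call began, along the tool's axes at that moment, turning the shorter way round; what a row does not reach only later rows make up. A row lasts 1/8 s, in which the tool goes at most 62.5 mm and 10.7 degrees, less where a joint would pass 70% of its speed; a pose out of reach is approached as far as the arm can. A call with a number of a shift or a turn outside -1 to 1 is refused whole. A call with a gripper value outside its range is refused whole. OPENING is the closure, from 0 (fully open) to 1 (shut), set as the call begins (- or left out, the last holds). The fingers move at their own pace and stop on an object; FORCE is the grip in N (left out, the last holds). Time passes only in rows, so rows that repeat a pose let the fingers close. It gives the time, the measured TCP pose, the force and the opening at its end, in the units of the state.
- arm.get_obs(): the state, without advancing time (a new reading comes with each control period).
- arm.grab_frame(name): name is "scene" or "top" or "wrist"; returns the picture (420x560x3 uint8, red, green, blue); there is no depth.
- arm.calibration(name): a dict with "mtx" (3x3 intrinsics, pixels), "rvec" (rotation vector, rad) and "tvec" (3), from world to camera coordinates, as OpenCV has them. Camera axes: x right, y down, z forward; pixel columns grow to the right and rows downward; lengths in m; the calibration is good to about 2 mm. A picture is of the moment at which its call begins: read the wrist's pose just before it. calibration takes no time and is no camera call; for the wrist camera it gives the pose at the moment of the call.
- arm.job_done(): hands the job in, once; it reports no verdict.
The state is a dict: "clock": time; "joint_pos": joint angles; "qd": joint speeds; "tau": joint torques, N m; "eef_pos": TCP position; "tool_rot": TCP orientation; "contact_force": force on the tool from outside, world axes, zero at the start; "ft_torque": the same for the moment, N m; "gripper_width": finger opening in m.
Only numpy, scipy, OpenCV 4.12 (cv2) and the standard library are available. Lean on these libraries where they do the work, as an engineer would, in place of code of your own. Each camera call takes 0.05 s, during which the arm holds its last target.

## Working session

There is one attempt and no reset: what is moved stays moved. The work goes in short steps, Python scripts to look and compute and a shell command to move; the robot and the scene stay as the last step left them, time stands still between calls to the robot, and variables do not carry over. Pictures are saved under pics/ and viewed, and the job is handed in when it is done.

```bash
mkdir -p pics
python3 - <<'E'
from bench import arm
import cv2
o=arm.get_obs()
for k in o: print(k,o[k])
for n in ("scene","top","wrist"):
    c=arm.calibration(n); print(n,c)
    cv2.imwrite(f"pics/{n}0.png",arm.grab_frame(n)[:,:,::-1])
E
```

```text
clock 0.0
joint_pos [-1.20749939  0.41794757 -0.01030017  1.61414302  0.00469075  1.11068226
 -0.05297039]
qd [ 0.00095353  0.00098722 -0.00138509  0.00163067 -0.00104181  0.00106059
 -0.00204551]
tau [ 2.25905191e-03 -8.51253247e+01  6.40655290e-01 -4.25983858e+01
 -4.86136728e-02  1.86815928e-02  1.33608614e-04]
eef_pos [0.24602226 0.57417868 0.22385485]
tool_rot [-0.59004875  0.59054565  0.38896834 -0.38961769]
contact_force [0.35313379 1.128509   1.1110227 ]
ft_torque [-0.02081071 -0.01020838  0.03829812]
gripper_width 0.09429865416345556
scene {'mtx': array([[490.14809967,   0.        , 284.38723247],
       [  0.        , 490.14809967, 211.11832002],
       [  0.        ,   0.        ,   1.        ]]), 'rvec': array([ 2.21003786,  0.60724547, -0.30724534]), 'tvec': array([-0.46008936, -0.11304298,  1.98635072])}
top {'mtx': array([[487.75739142,   0.        , 287.57032641],
       [  0.        , 487.75739142, 214.96548858],
       [  0.        ,   0.        ,   1.        ]]), 'rvec': array([ 2.09798577, -2.13455095,  0.19835935]), 'tvec': array([-6.34070135e-04,  5.45816729e-01,  1.25313362e+00])}
wrist {'mtx': array([[321.73602266,   0.        , 276.2132664 ],
       [  0.        , 321.73602266, 208.40027467],
       [  0.        ,   0.        ,   1.        ]]), 'rvec': array([-2.40965088, -1.58904625, -0.2333578 ]), 'tvec': array([-0.62486131, -0.02997854,  0.39420248])}
```

View pics/scene0.png

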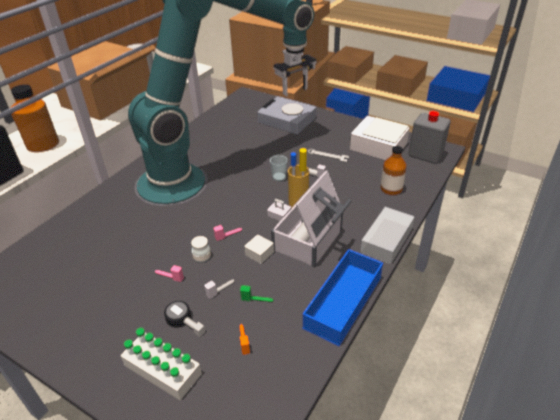

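View pics/top0.png

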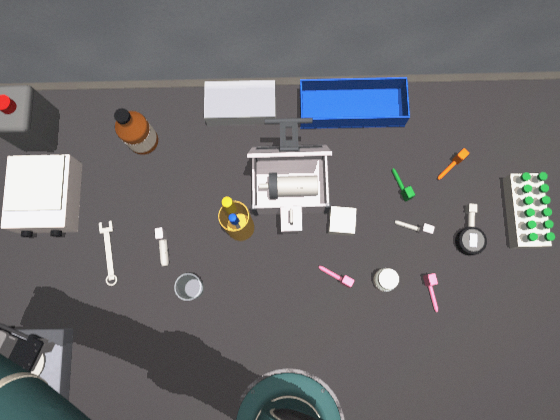

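View pics/wrist0.png

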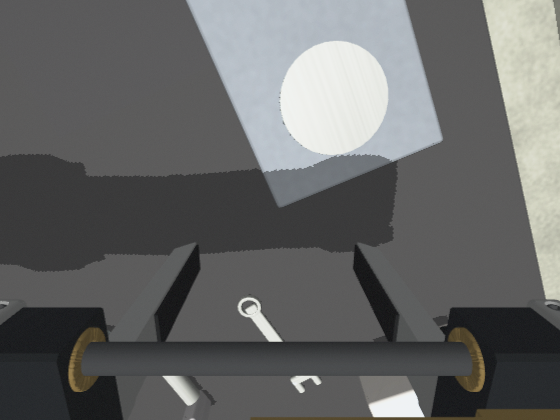

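Scene: the lid is open, with the hasp hanging behind it. In top, the staple is near (290,214), the can at (235,218) is on the left, and the carton at (343,220) is on the right. The thin pin is at (415,227) with its nose towards the left, so I'll insert from the right.

```bash
cat > h.py <<'E'
import numpy as np, cv2
from bench import arm
from scipy.spatial.transform import Rotation as R
def cam(n,c=None):
    c=c or arm.calibration(n); Rm=cv2.Rodrigues(np.array(c["rvec"]))[0]; t=np.array(c["tvec"]); return c["mtx"],Rm,t
def ray(n,uv,c=None):
    K,Rm,t=cam(n,c); d=Rm.T@np.linalg.inv(K)@np.array([uv[0],uv[1],1.]); return -Rm.T@t,d/np.linalg.norm(d)
def onz(n,uv,z,c=None):
    o,d=ray(n,uv,c); return o+d*(z-o[2])/d[2]
def proj(n,P,c=None):
    K,Rm,t=cam(n,c); p=K@(Rm@np.array(P,float)+t); return p[:2]/p[2]
def tri(rays):
    A=np.zeros((3,3));b=np.zeros(3)
    for o,d in rays:
        M=np.eye(3)-np.outer(d,d);A+=M;b+=M@o
    p=np.linalg.solve(A,b); return p,[np.linalg.norm(np.cross(p-o,d)) for o,d in rays]
def rot(o=None):
    q=(o or arm.get_obs())["tool_rot"]; return R.from_quat([q[1],q[2],q[3],q[0]])
def crop(img,x0,y0,x1,y1,s,name):
    c=cv2.resize(img[y0:y1,x0:x1],None,fx=s,fy=s,interpolation=cv2.INTER_CUBIC)
    cv2.imwrite(name,c)
E
python3 - <<'E'
from h import *
t=cv2.imread('pics/top0.png'); s=cv2.imread('pics/scene0.png')
crop(t,210,105,360,245,5,'pics/topc.png')
crop(t,385,190,465,250,8,'pics/topp.png')
crop(s,240,160,360,270,6,'pics/scc.png')
print(rot().as_matrix().round(3))
E
```

```text
[[ 0.394 -0.    -0.919]
 [ 0.919 -0.001  0.394]
 [-0.001 -1.    -0.   ]]
```

View pics/topc.png

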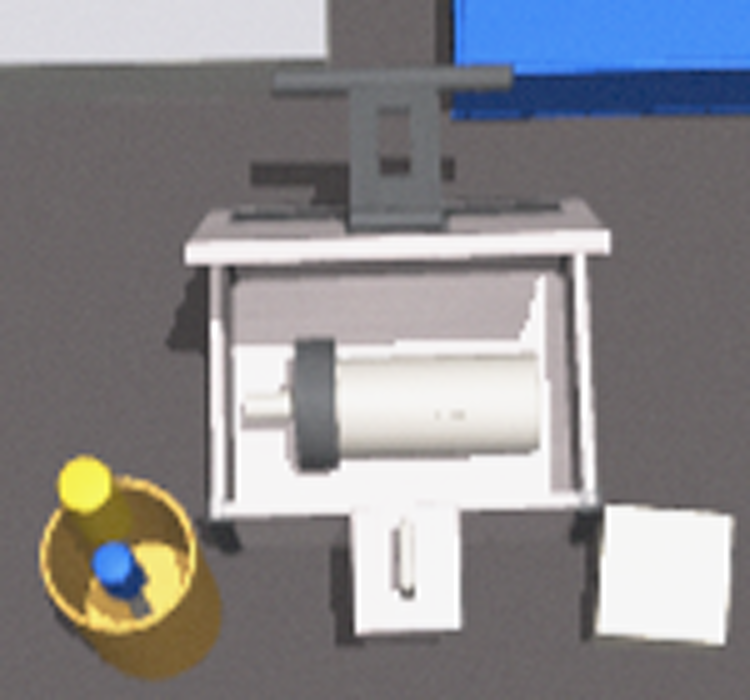

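View pics/topp.png

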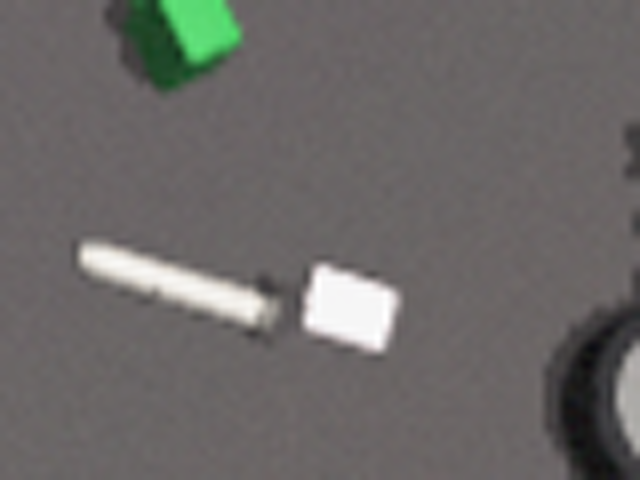

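View pics/scc.png

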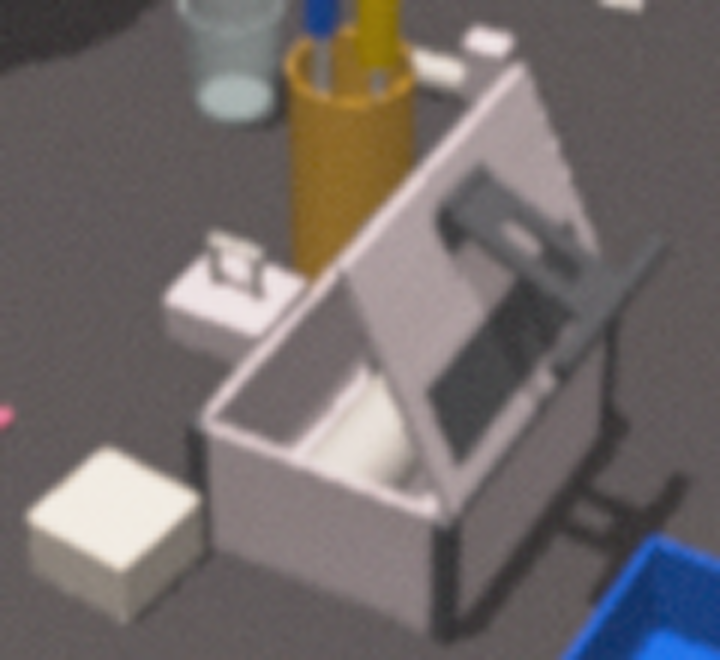

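Run:
```python
from h import *
T=lambda u,v:(210+(u+.5)/5-.5,105+(v+.5)/5-.5)
P=lambda u,v:(385+(u+.5)/8-.5,190+(v+.5)/8-.5)
S=lambda u,v:(240+(u+.5)/6-.5,160+(v+.5)/6-.5)
f=lambda a:np.round(a,4)
for k,uv in dict(fl=(212,520),fr=(598,510)).items(): print(k,f(onz('top',T(*uv),.09)))
for k,uv in dict(l_fl=(357,635),l_fr=(462,630),l_bl=(352,512),l_br=(462,505)).items(): print(k,f(onz('top',T(*uv),.1)))
for k,uv in dict(st_back=(405,518),st_front=(405,594)).items(): print(k,f(onz('top',T(*uv),.1345)))
for k,uv in dict(c1=(607,505),c2=(733,515),c3=(597,638),c4=(725,645)).items(): print('carton',k,f(onz('top',T(*uv),.045)))
print('hasp bar ends', [ (f(a),f(b)) for a,b in [tri([ray('top',T(274,82)),ray('scene',S(660,240))]),tri([ray('top',T(513,76)),ray('scene',S(562,368))])]])
print('lid front outer corners', [ (f(a),f(b)) for a,b in [tri([ray('top',T(187,245)),ray('scene',S(520,68))]),tri([ray('top',T(610,240)),ray('scene',S(345,272))])]])
for uv in [(317,262),(402,292),(383,353),(302,327)]: print('pin handle',f(onz('top',P(*uv),.05)))
print('nose',f(onz('top',P(80,252),.006)),'root',f(onz('top',P(270,311),.006)))
print('can', f(onz('top',T(118,555),.17)))
```

```text
fl [0.5571 0.0823 0.09  ]
fr [ 0.5587 -0.1192  0.09  ]
l_fl [0.4934 0.0072 0.1   ]
l_fr [ 0.495  -0.0466  0.1   ]
l_bl [0.5579 0.0089 0.1   ]
l_br [ 0.5605 -0.0481  0.1   ]
st_back [ 0.5469 -0.0184  0.1345]
st_front [ 0.5081 -0.0177  0.1345]
carton c1 [ 0.571  -0.1278  0.045 ]
carton c2 [ 0.5642 -0.1956  0.045 ]
carton c3 [ 0.4983 -0.12    0.045 ]
carton c4 [ 0.4933 -0.1882  0.045 ]
hasp bar ends [(array([0.7601, 0.0441, 0.1888]), array([0.0018, 0.0018])), (array([ 0.7613, -0.0749,  0.1882]), array([0.0021, 0.0021]))]
lid front outer corners [(array([0.6561, 0.0812, 0.2433]), array([0.0003, 0.0003])), (array([ 0.6575, -0.116 ,  0.2391]), array([0.0014, 0.0014]))]
pin handle [ 0.5197 -0.3744  0.05  ]
pin handle [ 0.5091 -0.402   0.05  ]
pin handle [ 0.4887 -0.3941  0.05  ]
pin handle [ 0.4979 -0.3679  0.05  ]
nose [ 0.5324 -0.3052  0.006 ] root [ 0.5106 -0.3693  0.006 ]
can [0.5236 0.1217 0.17  ]
```

Checks agree with the given sizes: eye ≈ (0.5275, −0.018), hinge ≈ (0.7195, −0.0185), case yaw ≈ 0.008. The lid is at about 1.15 rad with a radius of 0.159, and the hasp bar radius is 0.0965. I'll turn the tool so the jaws lie along world x and go over to the lid's back.

```bash
cat >> h.py <<'E'
def tgt(P,yaw=None,o=None):
    """shift/turn units to tool-down pose with tool x at yaw"""
    o=o or arm.get_obs(); r=rot(o)
    s=r.inv().apply(np.array(P)-o["eef_pos"])/.2
    w=np.zeros(3)
    if yaw is not None:
        c,q=np.cos(yaw),np.sin(yaw)
        X=np.array([c,q,0]);Y=np.array([0,0,-1.]);Z=np.cross(X,Y)
        w=(r.inv()*R.from_matrix(np.c_[X,Y,Z])).as_rotvec()/np.pi
    return np.r_[s,w].round(4)
def st():
    o=arm.get_obs(); print(round(o["clock"],2),o["eef_pos"].round(4),rot(o).as_matrix().round(3).tolist(),o["contact_force"].round(1),round(o["gripper_width"],4))
E
python3 -m pendant '-.15 -.5 -.25 0 .06 0; -.3 -.5 -.5 0 .12 0; -.45 -.5 -.75 0 .18 0; -.6 -.5 -1 0 .24 0; -.7 -.5 -1 0 .3 0; -.7 -.5 -1 0 .36 0; -.7 -.5 -1 0 .371 0' 1 20
python3 -c "
from h import *
st();print(tgt([.715,-.085,.29],.008))"
```

```text
clock: 1.02
eef_pos: [0.3749, 0.3666, 0.3245]
tool_rot: [0.707, -0.707, 0.001, -0.001]
contact_force: [-0.3, 0.6, 0.3]
gripper_width: 0.0272
1.02 [0.3749 0.3666 0.3245] [[1.0, -0.0, 0.004], [-0.004, 0.0, 1.0], [-0.0, -1.0, 0.0]] [-0.3  0.6  0.3] 0.0272
[ 1.7097  0.1723 -2.2511 -0.     -0.0038 -0.    ]
```

```bash
python3 -m pendant '.2 0 -.25 0 0 0; .4 0 -.5 0 0 0;.6 0 -.75 0 0 0;.8 0 -1 0 0 0;.9 0 -1 0 0 0; .9 0 -1 0 0 0' >/dev/null
python3 -m pendant '.2 0 -.25 0 0 0; .4 0 -.5 0 0 0;.6 0 -.75 0 0 0;.8 0 -1 0 0 0;.81 0 -1 0 0 0' 
python3 -c "
from h import *
st();print(tgt([.715,-.085,.29],.008))"
```

```text
clock: 2.4
eef_pos: [0.7175, -0.0366, 0.3233]
tool_rot: [-0.706, 0.708, -0.002, 0.001]
contact_force: [0.4, 0.5, -0.7]
gripper_width: 0.0009
2.4 [ 0.7175 -0.0366  0.3233] [[1.0, -0.002, 0.004], [-0.004, -0.002, 1.0], [-0.002, -1.0, -0.002]] [ 0.4  0.5 -0.7] 0.0009
[-0.0115  0.1668 -0.2418  0.0006 -0.0038 -0.0005]
```

```bash
python3 -c "
from h import *
st()
for a in [1.15,1.05,.95,.85,.75,.65,.55,.45,.35,.25,.15,.05,0,-.03]:
    C=np.array([.7195,.095])+.145*np.array([-np.cos(a),np.sin(a)])+.005*np.array([np.sin(a),np.cos(a)])
    T=C+[.0125,.019]
    print(a,T.round(4),tgt([T[0],-.085,T[1]],.008)[:3])"
```

```text
2.4 [ 0.7175 -0.0366  0.3233] [[1.0, -0.002, 0.004], [-0.004, -0.002, 1.0], [-0.002, -1.0, -0.002]] [ 0.4  0.5 -0.7] 0.0009
1.15 [0.6773 0.2484] [-0.1995  0.3752 -0.2422]
1.05 [0.6642 0.2423] [-0.2652  0.4059 -0.2424]
0.95 [0.6517 0.2349] [-0.3275  0.4431 -0.2425]
0.85 [0.6401 0.2262] [-0.3857  0.4862 -0.2427]
0.75 [0.6293 0.2165] [-0.4394  0.535  -0.2428]
0.65 [0.6196 0.2057] [-0.4879  0.5889 -0.2429]
0.55 [0.611  0.1941] [-0.5308  0.6474 -0.2429]
0.45 [0.6036 0.1816] [-0.5676  0.7099 -0.243 ]
0.35 [0.5975 0.1684] [-0.598   0.7757 -0.2429]
0.25 [0.5927 0.1547] [-0.6217  0.8442 -0.2429]
0.15 [0.5894 0.1406] [-0.6385  0.9148 -0.2428]
0.05 [0.5874 0.1262] [-0.6481  0.9866 -0.2427]
0 [0.587 0.119] [-0.6502  1.0229 -0.2427]
-0.03 [0.5869 0.1146] [-0.6506  1.0446 -0.2426]
```

```bash
python3 -m pendant '0 0 -.242 0 -.004 0; 0 .2 -.242 0 -.004 0; -.04 .345 -.242 0 -.004 0; -.12 .36 -.242 0 -.004 0; -.2 .38 -.242 0 -.004 0; -.265 .406 -.242 0 -.004 0; -.33 .443 -.242 0 -.004 0; -.39 .486 -.242 0 -.004 0; -.44 .535 -.242 0 -.004 0'
python3 -c "
from h import *
st();cv2.imwrite('pics/s1.png',arm.grab_frame('scene')[:,:,::-1])
for a in [.65,.55,.45,.35,.25,.15,.05,0,-.03]:
    C=np.array([.7195,.095])+.145*np.array([-np.cos(a),np.sin(a)])+.005*np.array([np.sin(a),np.cos(a)])
    T=C+[.0125,.019]
    print(a,T.round(4),tgt([T[0],-.085,T[1]],.008)[:3])"
```

```text
clock: 3.52
eef_pos: [0.6285, -0.0798, 0.2176]
tool_rot: [0.707, -0.707, -0.005, 0.005]
contact_force: [1.4, 0.1, 3.0]
gripper_width: -0.0001
3.52 [ 0.6285 -0.0798  0.2176] [[1.0, 0.001, -0.015], [0.015, 0.001, 1.0], [0.001, -1.0, 0.001]] [1.4 0.1 3. ] -0.0001
0.65 [0.6196 0.2057] [-0.0382  0.0522 -0.0242]
0.55 [0.611  0.1941] [-0.0811  0.1107 -0.0237]
0.45 [0.6036 0.1816] [-0.118   0.1732 -0.0232]
0.35 [0.5975 0.1684] [-0.1484  0.239  -0.0228]
0.25 [0.5927 0.1547] [-0.1721  0.3075 -0.0226]
0.15 [0.5894 0.1406] [-0.1889  0.378  -0.0224]
0.05 [0.5874 0.1262] [-0.1985  0.4499 -0.0223]
0 [0.587 0.119] [-0.2006  0.4861 -0.0223]
-0.03 [0.5869 0.1146] [-0.201   0.5079 -0.0223]
```

View pics/s1.png

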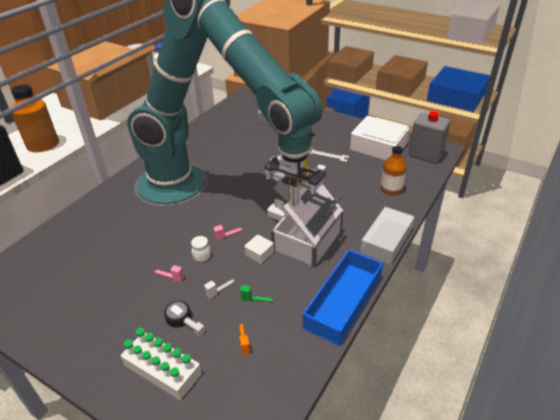

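The lid is coming down; its edge and the fingers are around (300,205), with about 3 N of contact force. I'll continue.

```bash
python3 -m pendant '-.038 .052 -.02 0 0 0; -.081 .111 -.023 0 0 0; -.118 .173 -.023 0 0 0; -.148 .239 -.023 0 0 0; -.172 .307 -.023 0 0 0; -.189 .378 -.023 0 0 0; -.198 .43 -.023 0 0 0; -.2 .465 -.023 0 0 0;-.2 .486 -.023 0 0 0;-.2 .498 -.023 0 0 0;-.2 .505 -.023 0 0 0'
python3 -c "
from h import *
st();cv2.imwrite('pics/s2.png',arm.grab_frame('scene')[:,:,::-1]);cv2.imwrite('pics/t2.png',arm.grab_frame('top')[:,:,::-1])"
```

```text
clock: 4.95
eef_pos: [0.5893, -0.0865, 0.1187]
tool_rot: [0.707, -0.707, -0.005, 0.004]
contact_force: [-22.5, 4.1, 56.0]
gripper_width: 0.0004
4.95 [ 0.5893 -0.0865  0.1187] [[1.0, 0.001, -0.013], [0.013, 0.001, 1.0], [0.001, -1.0, 0.001]] [-22.5   4.1  56. ] 0.0004
```

The lid bottomed out: tip at z ≈ 0.0997 with a firm push-back. Lift off and look.

```bash
python3 -m pendant '0 -.1 0 0 0 0; 0 -.4 0 0 0 0; -.2 -.7 -.15 0 0 0; -.5 -.9 -.4 0 0 0; -.8 -.9 -.6 0 0 0;-.8 -.9 -.6 0 0 0'
python3 -c "
from h import *
st();s=cv2.cvtColor(arm.grab_frame('scene'),4);t=cv2.cvtColor(arm.grab_frame('top'),4)
cv2.imwrite('pics/s3.png',s);cv2.imwrite('pics/t3.png',t)
crop(t,210,105,360,245,5,'pics/t3c.png');crop(s,230,140,360,270,5,'pics/s3c.png')"
```

```text
clock: 5.8
eef_pos: [0.429, -0.21, 0.2977]
tool_rot: [0.707, -0.707, -0.005, 0.003]
contact_force: [0.8, -0.7, 1.0]
gripper_width: 0.0004
5.8 [ 0.429  -0.21    0.2977] [[1.0, 0.002, -0.012], [0.012, 0.0, 1.0], [0.002, -1.0, 0.0]] [ 0.8 -0.7  1. ] 0.0004
```

View pics/t3c.png

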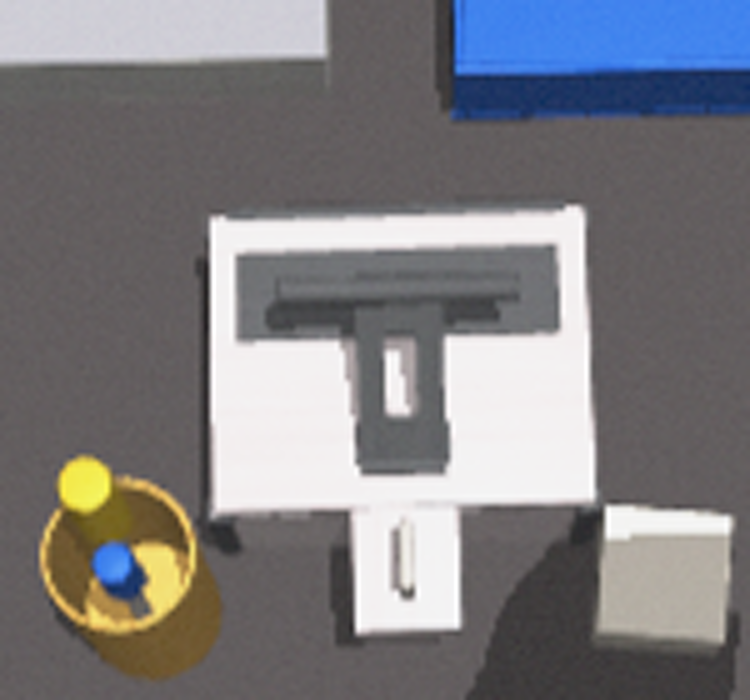

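View pics/s3c.png

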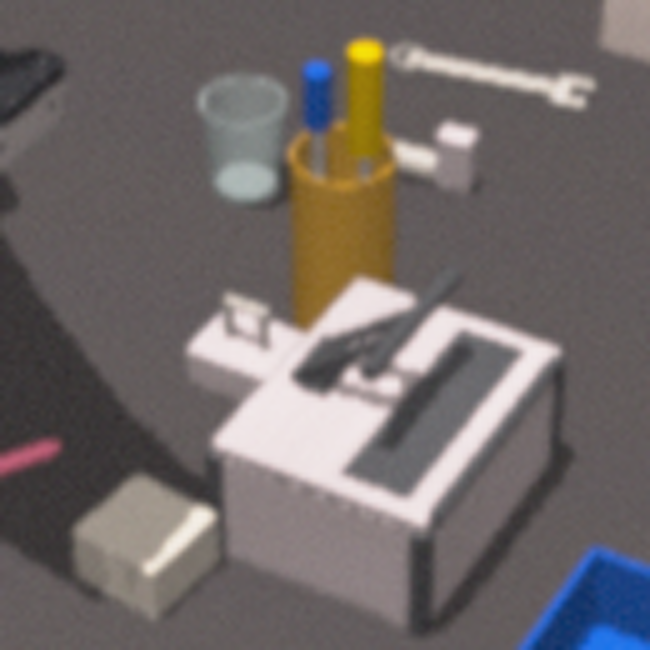

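The lid is shut flush. The bar now ends at top-crop (276,288) and (520,284), and at scene-crop (458,278) and (372,365). I'll triangulate it.

Run:
```python
from h import *
T=lambda u,v:(210+(u+.5)/5-.5,105+(v+.5)/5-.5)
S=lambda u,v:(230+(u+.5)/5-.5,140+(v+.5)/5-.5)
for a,b in (((276,288),(458,278)),((520,284),(372,365))): print(tri([ray('top',T(*a)),ray('scene',S(*b))]))
for h in (2.3,2.4,2.5,2.6,2.7): 
    p=np.array([.5795-.098*np.cos(h),-.018,.106+.098*np.sin(h)]); print(h,p.round(4), [ (proj('top',p+[0,s,0])-[210,105])*5 for s in(.06,-.06)],[(proj('scene',p+[0,s,0])-[230,140])*5 for s in(.06,-.06)])
for n,uv in (('lidFL',(210,517)),('lidFR',(597,502))): print(n,onz('top',T(*uv),.1))
print('staple',[onz('top',T(*q),.1345).round(4) for q in((405,518),(405,596))])
st();print(tgt([.66,-.062,.22],.008))
```

```text
(array([0.65868238, 0.04413615, 0.16744339]), [np.float64(0.0004332943454915161), np.float64(0.0004332943454916588)])
(array([ 0.65730634, -0.07539622,  0.17780761]), [np.float64(0.003010626726512361), np.float64(0.003010626726512411)])
2.3 [ 0.6448 -0.018   0.1791] [array([276.70154084, 305.23212942]), array([520.21225821, 300.76426634])] [array([435.96601229, 257.81742133]), array([346.27753851, 358.6351295 ])]
2.4 [ 0.6518 -0.018   0.1722] [array([277.33549733, 295.76097406]), array([519.21601248, 291.31796994])] [array([444.91912507, 269.1411496 ]), array([355.7685661 , 370.41750203])]
2.5 [ 0.658  -0.018   0.1647] [array([278.04226362, 288.19860163]), array([518.21374035, 283.78298714])] [array([452.87100528, 280.88194358]), array([364.24842478, 382.58976504])]
2.6 [ 0.6635 -0.018   0.1565] [array([278.81252207, 282.58836137]), array([517.21661757, 278.20229522])] [array([459.73636252, 292.90581945]), array([371.62560053, 395.01234401])]
2.7 [ 0.6681 -0.018   0.1479] [array([279.63656956, 278.94821676]), array([516.23529885, 274.59347152])] [array([465.44426682, 305.07651504]), array([377.82337688, 407.54387857])]
lidFL [0.55656906 0.08248896 0.1       ]
lidFR [ 0.56084303 -0.11797579  0.1       ]
staple [array([ 0.5469, -0.0184,  0.1345]), array([ 0.5071, -0.0177,  0.1345])]
5.9 [ 0.428  -0.2116  0.2983] [[1.0, 0.003, -0.008], [0.008, 0.0, 1.0], [0.003, -1.0, 0.0]] [0.  0.8 0.2] 0.0007
[ 1.1645e+00  3.9560e-01  7.3920e-01 -1.0000e-04 -1.0000e-04  1.0000e-03]
```

```bash
python3 -m pendant '.25 0 .2 0 0 0; .5 0 .4 0 0 0; .75 0 .6 0 0 0; 1 0 .74 0 0 0; 1 .1 .74 0 0 0' .5 8 >/dev/null
python3 -c "
from h import *
st();print(tgt([.657,-.062,.166],.008))"
```

```text
6.53 [ 0.6321 -0.054   0.276 ] [[1.0, 0.001, -0.018], [0.018, -0.0, 1.0], [0.001, -1.0, -0.0]] [-1.2 -0.8 -0.4] 0.0453
[ 1.232e-01  5.499e-01 -4.220e-02  1.000e-04  3.300e-03  4.000e-04]
```

```bash
python3 -m pendant '.12 .2 -.03 0 .003 0; .12 .35 -.03 0 .003 0; .12 .35 -.03 0 .003 0' >/dev/null
python3 -c "
from h import *
st();print(tgt([.657,-.062,.166],.008))
c=arm.calibration('wrist');cv2.imwrite('pics/w4.png',cv2.cvtColor(arm.grab_frame('wrist'),4))
print(proj('wrist',[.657,.0425,.166],c),proj('wrist',[.657,-.0775,.166],c))"
```

```text
6.9 [ 0.6521 -0.0631  0.2047] [[1.0, -0.003, -0.004], [0.004, -0.0, 1.0], [-0.003, -1.0, -0.0]] [ 0.8 -0.3  0.6] 0.0471
[ 2.500e-02  1.933e-01  5.300e-03  1.000e-04 -1.300e-03 -1.100e-03]
[285.96012659  74.70809399] [283.78087084 263.53609015]
```

View pics/w4.png

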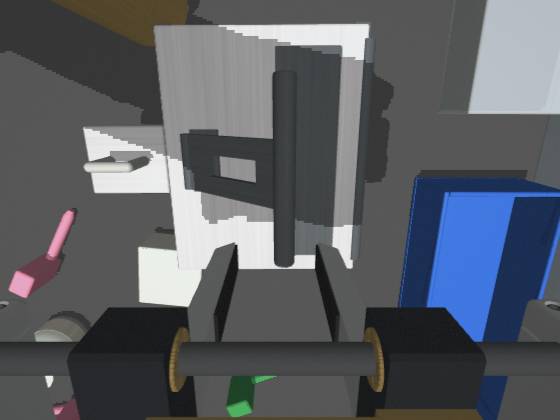

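The wrist view shows the bar from (284,75) to (284,265), which matches the prediction. Descend and pinch it lightly.

```bash
python3 -m pendant '.025 .1 0 0 0 0; .025 .195 0 0 0 0; .025 .195 0 0 0 0' >/dev/null
python3 -m pendant '0 0 0 0 0 0; 0 0 0 0 0 0;0 0 0 0 0 0;0 0 0 0 0 0' 1 12
python3 - <<'E'
from h import *
o=arm.get_obs();p=o['eef_pos'];H=np.array([.5795,.106]);v=np.array([p[0],p[2]])-H
print(np.hypot(*v),np.arctan2(v[1],-v[0]))
E
```

```text
clock: 7.82
eef_pos: [0.6575, -0.0635, 0.1674]
tool_rot: [0.707, -0.707, -0.001, 0.001]
contact_force: [-0.9, 0.6, -1.8]
gripper_width: 0.0136
0.09929131476961951 2.4743521683534024
```

Run:
```python
import numpy as np
for h in np.r_[np.arange(2.3,1.0,-.15)]: print(round(h,2),round(-.49*(np.cos(h)-np.cos(2.474)),3),round(-.49*(np.sin(h)-np.sin(2.474)),3))
```

```text
2.3 -0.058 -0.062
2.15 -0.117 -0.107
2.0 -0.181 -0.142
1.85 -0.25 -0.168
1.7 -0.322 -0.183
1.55 -0.395 -0.187
1.4 -0.468 -0.18
1.25 -0.539 -0.162
1.1 -0.607 -0.133
```

```bash
python3 -m pendant '-.025 -.03 0 0 0 0; -.058 -.062 0 0 0 0; -.117 -.107 0 0 0 0; -.181 -.142 0 0 0 0; -.25 -.168 0 0 0 0; -.322 -.183 0 0 0 0; -.395 -.187 0 0 0 0; -.468 -.18 0 0 0 0; -.539 -.162 0 0 0 0; -.607 -.133 0 0 0 0;-.607 -.133 0 0 0 0'
python3 - <<'E'
from h import *
o=arm.get_obs();p=o['eef_pos'];H=np.array([.5795,.106]);v=np.array([p[0],p[2]])-H
print(np.hypot(*v),np.arctan2(v[1],-v[0]))
for h in np.r_[np.arange(.95,-.01,-.15),0,-.02]: print(round(h,2),tgt([.580-.098*np.cos(h),p[1],.1065+.098*np.sin(h)])[:3])
E
```

```text
clock: 9.2
eef_pos: [0.5346, -0.0639, 0.1936]
tool_rot: [0.707, -0.707, -0.0, 0.002]
contact_force: [-3.8, -0.7, 2.8]
gripper_width: 0.0133
0.09840898477425768 1.097318549198099
0.95 [-0.0581  0.037   0.0002]
0.8 [-0.1143  0.0842  0.0004]
0.65 [-0.1629  0.1393  0.0005]
0.5 [-0.2027  0.201   0.0006]
0.35 [-0.2328  0.268   0.0007]
0.2 [-0.2525  0.3387  0.0007]
0.05 [-0.2615  0.4116  0.0007]
0.0 [-0.2621  0.4361  0.0007]
-0.02 [-0.2619  0.4459  0.0007]
```

```bash
python3 -m pendant '-.058 .037 0 0 0 0; -.114 .084 0 0 0 0; -.163 .139 0 0 0 0; -.203 .201 0 0 0 0; -.233 .268 0 0 0 0; -.252 .339 0 0 0 0; -.26 .39 0 0 0 0; -.262 .42 0 0 0 0; -.262 .436 0 0 0 0; -.262 .445 0 0 0 0;-.262 .445 0 0 0 0'
python3 - <<'E'
from h import *
o=arm.get_obs();p=o['eef_pos'];H=np.array([.5795,.106]);v=np.array([p[0],p[2]])-H
print(np.hypot(*v),np.arctan2(v[1],-v[0]))
E
```

```text
clock: 10.58
eef_pos: [0.4833, -0.0642, 0.1046]
tool_rot: [-0.707, 0.707, 0.001, -0.002]
contact_force: [-6.3, 0.4, -1.3]
gripper_width: 0.0132
0.09620556435488246 -0.014167674328369701
```

```bash
python3 -m pendant '0 0 0 0 0 0; 0 0 0 0 0 0;0 0 0 0 0 0;0 0 0 0 0 0; 0 -.1 0 0 0 0; 0 -.3 0 0 0 0; 0 -.6 -.2 0 0 0; 0 -.75 -.6 0 0 0; 0 -.75 -.9 0 0 0;0 -.75 -.95 0 0 0' .5
python3 - <<'E'
from h import *
st();s=cv2.cvtColor(arm.grab_frame('scene'),4);t=cv2.cvtColor(arm.grab_frame('top'),4)
cv2.imwrite('pics/w5.png',cv2.cvtColor(arm.grab_frame('wrist'),4))
crop(t,210,105,360,245,5,'pics/t5c.png');crop(s,230,140,360,270,5,'pics/s5c.png')
E
```

```text
clock: 11.82
eef_pos: [0.4843, -0.2571, 0.256]
tool_rot: [-0.707, 0.707, 0.001, -0.0]
contact_force: [1.2, 0.0, 0.5]
gripper_width: 0.0471
11.82 [ 0.4843 -0.2571  0.256 ] [[1.0, 0.001, -0.002], [0.002, -0.001, 1.0], [0.001, -1.0, -0.001]] [1.2 0.  0.5] 0.0471
```

View pics/t5c.png

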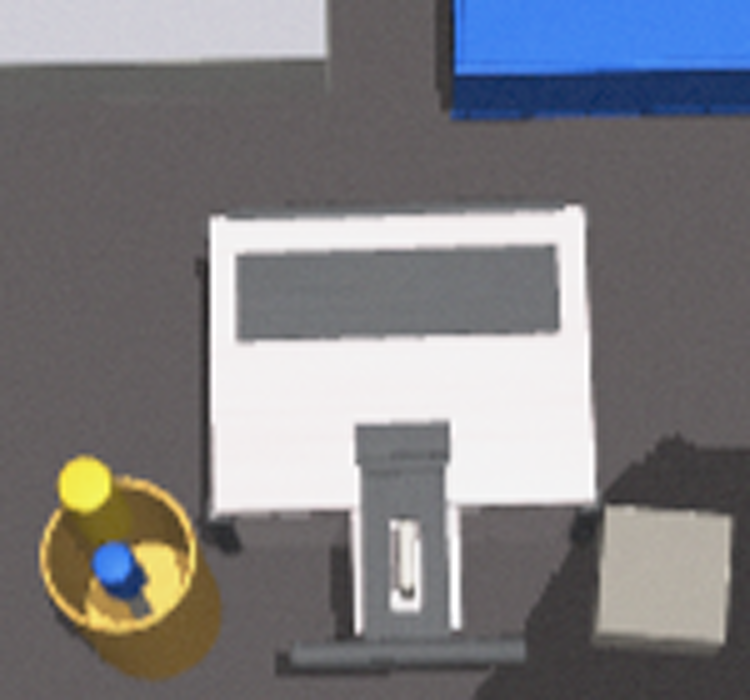

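View pics/s5c.png

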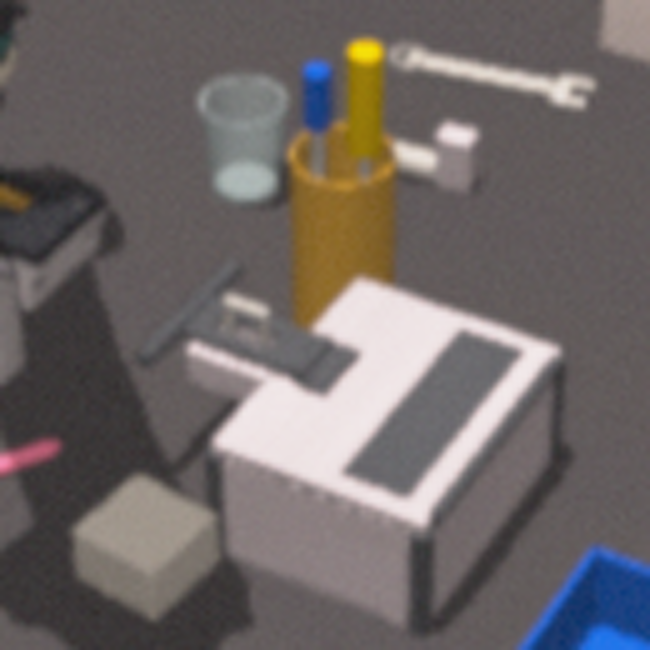

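View pics/w5.png

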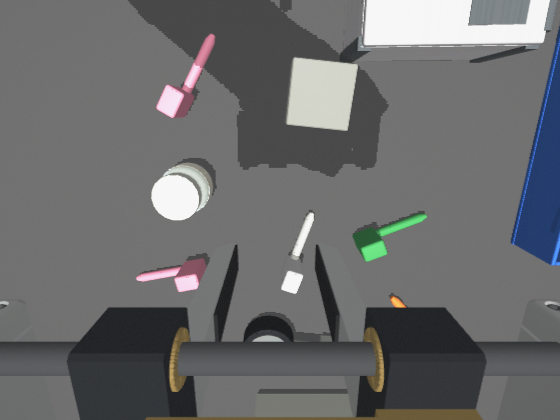

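The hasp lies flat with the staple standing through the slot, and the thin pin is at wrist (292,282). I'll check the hasp angle numerically and refine the pin pose.

Run:
```python
from h import *
T=lambda u,v:(210+(u+.5)/5-.5,105+(v+.5)/5-.5)
S=lambda u,v:(230+(u+.5)/5-.5,140+(v+.5)/5-.5)
for a,b in (((290,656),(238,266)),((523,650),(143,357))): print(tri([ray('top',T(*a)),ray('scene',S(*b))]))
for q in ((398,520),(412,520),(398,596),(412,596)): print('staple',onz('top',T(*q),.1345).round(4))
w=cv2.imread('pics/w5.png'); crop(w,270,200,340,300,7,'pics/w5c.png')
print(cv2.__version__); c=arm.calibration('wrist'); print(c['rvec'],c['tvec']); st()
```

```text
(array([0.48297295, 0.04234911, 0.10992617]), [np.float64(0.001786185666555316), np.float64(0.0017861856665552704)])
(array([ 0.48248999, -0.07671425,  0.11250215]), [np.float64(0.0004319525299033929), np.float64(0.0004319525299032632)])
staple [ 0.546  -0.0149  0.1345]
staple [ 0.5458 -0.0219  0.1345]
staple [ 0.5072 -0.0142  0.1345]
staple [ 0.507  -0.0212  0.1345]
4.12.0
[-2.84646209e+00 -6.15551405e-04  1.06962149e-03] [-0.48374644 -0.28411966  0.34912646]
11.97 [ 0.4842 -0.2559  0.2551] [[1.0, -0.0, -0.001], [0.001, -0.001, 1.0], [-0.0, -1.0, -0.001]] [ 1.   1.1 -0.5] 0.0471
```

View pics/w5c.png

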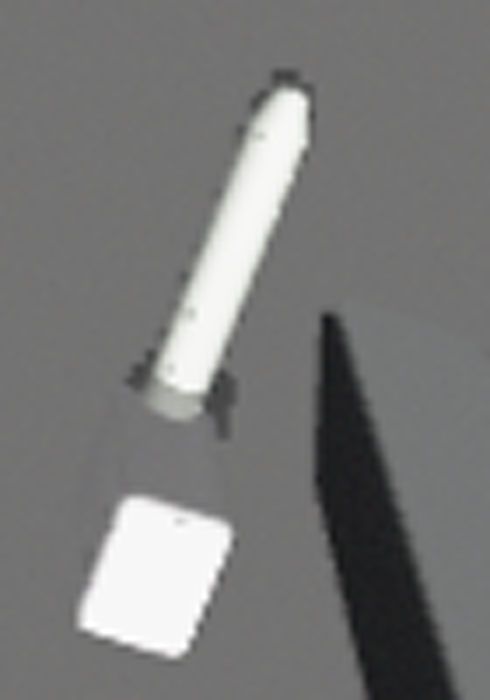

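The bar triangulates at z≈0.111 where 0.106 is expected, so I'll press it down with shut fingers to be sure.

```bash
python3 -m pendant '0 0 .3 0 0 0; 0 0 .6 0 0 0; 0 0 .9 0 0 0; -.005 .1 .97 0 0 0; -.005 .3 .97 0 0 0; -.005 .5 .97 0 0 0; -.005 .5 .97 0 0 0' 1
python3 -c "
from h import *
st();print(tgt([.4825,-.062,.132]))"
```

```text
clock: 12.85
eef_pos: [0.4814, -0.0592, 0.1534]
tool_rot: [-0.707, 0.707, 0.0, -0.003]
contact_force: [-0.7, -0.0, 1.2]
gripper_width: 0.0005
12.85 [ 0.4814 -0.0592  0.1534] [[1.0, -0.005, -0.005], [0.005, -0.0, 1.0], [-0.005, -1.0, -0.0]] [-0.7 -0.   1.2] 0.0005
[ 0.006   0.1069 -0.0141  0.      0.      0.    ]
```

```bash
for r in '0 .06 0 0 0 0; 0 .085 0 0 0 0;0 .085 0 0 0 0' '0 .015 0 0 0 0;0 .015 0 0 0 0' '0 .012 0 0 0 0;0 .012 0 0 0 0'; do :; done
python3 -m pendant '0 .06 0 0 0 0; 0 .085 0 0 0 0;0 .085 0 0 0 0' | sed -n '2p;4p'
python3 -m pendant '0 .015 0 0 0 0; 0 .025 0 0 0 0;0 .025 0 0 0 0' | sed -n '2p;4p'
```

```text
eef_pos: [0.4832, -0.0601, 0.1384]
contact_force: [0.2, 0.9, 0.1]
eef_pos: [0.483, -0.0602, 0.133]
contact_force: [0.6, -0.1, 0.4]
```

```bash
python3 -m pendant '0 .012 0 0 0 0; 0 .012 0 0 0 0' | sed -n '2p;4p'
python3 -m pendant '0 .01 0 0 0 0; 0 .01 0 0 0 0' | sed -n '2p;4p'
```

```text
eef_pos: [0.4833, -0.0603, 0.1315]
contact_force: [-7.1, 0.4, 22.6]
eef_pos: [0.4834, -0.0604, 0.1306]
contact_force: [-17.8, 2.2, 51.5]
```

The bar is on its stop (51 N stiff, bar top at 0.112). Lift off and refine the pin pose from the wrist crop: handle corners (122,497), (233,528), (183,658), (78,625), nose (300,95).

```bash
python3 -m pendant '0 -.1 0 0 0 0; 0 -.3 -.1 0 0 0; 0 -.55 -.3 0 0 0; 0 -.55 -.6 0 0 0; 0 -.55 -.9 0 0 0;0 -.55 -1 0 0 0;0 -.55 -1 0 0 0' .5 | sed -n '2p;4p'
python3 - <<'E'
from h import *
c=arm.calibration('wrist'); c=dict(mtx=c['mtx'],rvec=np.array([-2.84646209e+00,-6.15551405e-04,1.06962149e-03]),tvec=np.array([-0.48374644,-0.28411966,0.34912646]))
W=lambda u,v:(270+(u+.5)/7-.5,200+(v+.5)/7-.5)
Q=np.array([onz('wrist',W(*q),.05,c) for q in((122,497),(233,528),(183,658),(78,625))])
print(Q.round(4),Q.mean(0).round(4),[np.linalg.norm(Q[i]-Q[(i+1)%4]).round(4) for i in range(4)])
n=onz('wrist',W(298,92),.006,c);r=onz('wrist',W(177,405),.006,c); print(n,r,np.linalg.norm(n-r),np.arctan2(*(n-r)[[1,0]]))
d=Q[0]+Q[1]-Q[2]-Q[3];print(np.arctan2(d[1],d[0])); g=Q.mean(0);print(np.arctan2(*(n-g)[[1,0]]))
yaw=np.arctan2(*(n-g)[[1,0]])
st();print(yaw,tgt([g[0],g[1],.1],yaw-np.pi/2))
E
```

```text
eef_pos: [0.4832, -0.2616, 0.2385]
contact_force: [-0.0, 1.7, -1.1]
[[ 0.4975 -0.3636  0.05  ]
 [ 0.5177 -0.3699  0.05  ]
 [ 0.5091 -0.3967  0.05  ]
 [ 0.4897 -0.3898  0.05  ]] [ 0.5035 -0.38    0.05  ] [np.float64(0.0211), np.float64(0.0282), np.float64(0.0206), np.float64(0.0273)]
[ 0.5319262  -0.30087266  0.006     ] [ 0.50992176 -0.36646582  0.006     ] 0.06918566921047638 1.247125443092376
1.2701849261925715
1.2261725260150236
14.97 [ 0.4832 -0.2616  0.2385] [[1.0, -0.0, -0.001], [0.001, -0.001, 1.0], [-0.0, -1.0, -0.001]] [-0.   1.7 -1.1] 0.047
1.2261725260150236 [ 1.012e-01  6.928e-01 -5.917e-01  2.000e-04  1.100e-01 -1.000e-04]
```

```bash
python3 -m pendant '.05 0 -.25 0 .03 0; .1 .1 -.5 0 .06 0; .102 .3 -.6 0 .1 0; .102 .5 -.602 0 .106 0; .102 .7 -.602 0 .106 0;.102 .7 -.602 0 .106 0' .45 30| sed -n '2p;4p'
python3 - <<'E'
from h import *
st();print(tgt([.5037,-.382,.032],1.24-np.pi/2))
c=arm.calibration('wrist');cv2.imwrite('pics/w6.png',cv2.cvtColor(arm.grab_frame('wrist'),4))
E
```

```text
eef_pos: [0.504, -0.3783, 0.0965]
contact_force: [-0.1, -0.2, 0.7]
15.72 [ 0.504  -0.3783  0.0965] [[0.947, -0.004, 0.322], [-0.322, 0.003, 0.947], [-0.004, -1.0, 0.001]] [-0.1 -0.2  0.7] 0.0516
[ 0.0061  0.3223 -0.0186 -0.0004  0.0008 -0.0014]
```

View pics/w6.png

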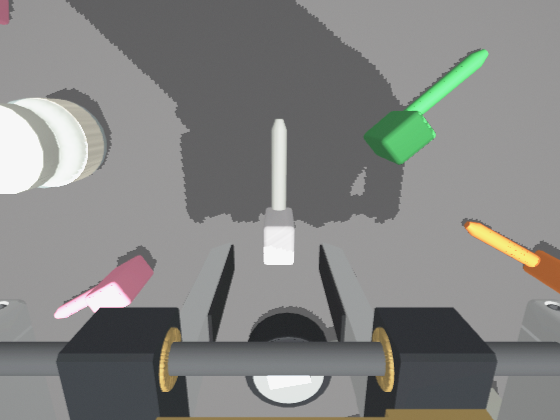

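The pin is straight between the fingers: shank at column 279, handle at (279,240). Descend and grip.

```bash
python3 -m pendant '.006 .12 -.015 0 0 0; .006 .25 -.015 0 0 0; .006 .32 -.015 0 0 0;.006 .322 -.015 0 0 0;.006 .322 -.015 0 0 0' | sed -n '2p;4p'
python3 -m pendant '0 0 0 0 0 0; 0 0 0 0 0 0;0 0 0 0 0 0;0 0 0 0 0 0' 1 35
python3 -m pendant '0 -.1 0 0 0 0; 0 -.3 0 0 0 0;0 -.5 0 0 0 0;0 -.6 0 0 0 0; 0 -.6 0 0 0 0'
python3 - <<'E'
from h import *
st();c=arm.calibration('wrist');print(c['rvec'].tolist(),c['tvec'].tolist());cv2.imwrite('pics/w7.png',cv2.cvtColor(arm.grab_frame('wrist'),4))
s=cv2.cvtColor(arm.grab_frame('scene'),4);cv2.imwrite('pics/s7.png',s)
E
```

```text
eef_pos: [0.5051, -0.3841, 0.0353]
contact_force: [0.7, -0.6, 0.1]
clock: 16.9
eef_pos: [0.5048, -0.3838, 0.0345]
tool_rot: [-0.698, 0.698, -0.116, 0.116]
contact_force: [-0.5, 0.5, 3.1]
gripper_width: 0.0217
clock: 17.52
eef_pos: [0.5052, -0.3839, 0.1557]
tool_rot: [-0.697, 0.698, -0.115, 0.117]
contact_force: [0.9, 0.0, -1.6]
gripper_width: 0.0219
17.52 [ 0.5052 -0.3839  0.1557] [[0.946, 0.002, 0.323], [-0.323, -0.001, 0.946], [0.002, -1.0, -0.0]] [ 0.9  0.  -1.6] 0.0219
[-2.811152179094926, 0.4676390218285174, 0.06719971129160524] [-0.6021148480609582, -0.20108340019039664, 0.2691132418507125]
```

View pics/w7.png

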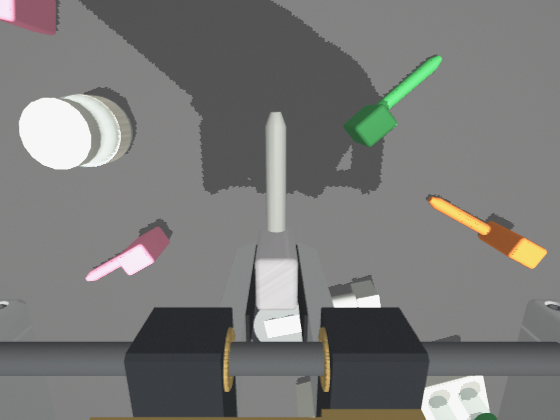

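View pics/s7.png

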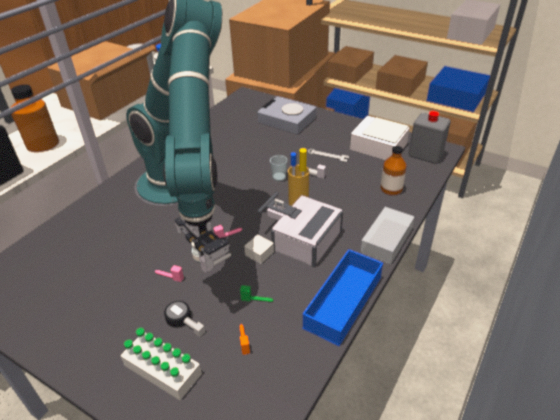

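The pin is held, with the shank from (277,230) to the nose at (276,113). Check it for tilt and offset in the grip.

Run:
```python
from h import *
o=arm.get_obs();p=o['eef_pos'];r=rot(o)
c=arm.calibration('wrist')
for nm,t in dict(neck=(0,.0285,.015),nose=(0,.0285,.085),nosehi=(0,.0265,.085),noseplus=(0,.0285,.087)).items():
    print(nm,proj('wrist',p+r.apply(t),c))
w=cv2.imread('pics/w7.png');crop(w,240,100,320,320,3,'pics/w7c.png')
print(tgt([.5275,-.018-.095-.004-.03,.1175+.0285],.008))
```

```text
neck [276.83968326 228.16692091]
nose [276.87908125 111.78463265]
nosehi [276.88397049 111.79534913]
noseplus [276.88033682 108.07567049]
[-2.7290e-01  3.7700e-02  1.1547e+00 -2.0000e-04 -1.0730e-01 -3.0000e-04]
```

View pics/w7c.png

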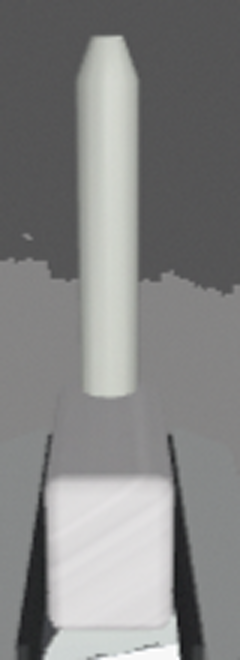

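```bash
python3 -m pendant '-.06 0 .2 0 -.03 0; -.12 0 .4 0 -.06 0; -.18 0 .6 0 -.09 0; -.22 0 .8 0 -.107 0; -.24 0 .95 0 -.107 0;-.24 0 .95 0 -.107 0' | sed -n '2p;4p'
python3 - <<'E'
from h import *
st();print(tgt([.528,-.133,.146],.008))
E
```

```text
eef_pos: [0.5208, -0.1858, 0.153]
contact_force: [0.0, -0.8, -0.7]
18.38 [ 0.5208 -0.1858  0.153 ] [[1.0, -0.002, -0.01], [0.01, 0.001, 1.0], [-0.002, -1.0, 0.001]] [ 0.  -0.8 -0.7] 0.022
[ 0.0387  0.0352  0.2635 -0.0003  0.0008 -0.0006]
```

```bash
python3 -m pendant '.02 .015 .1 0 0 0; .039 .035 .2 0 0 0; .039 .035 .26 0 0 0; .039 .035 .26 0 0 0;.039 .035 .26 0 0 0' | sed -n '2p;4p'
python3 - <<'E'
from h import *
st();o=arm.get_obs();p=o['eef_pos'];r=rot(o)
c=arm.calibration('wrist');w=cv2.cvtColor(arm.grab_frame('wrist'),4);cv2.imwrite('pics/w8.png',w)
for e in ([.528,-.018,.1175],[.510,-.018,.1345],[.546,-.018,.1345]): print('wrist',proj('wrist',e,c))
n=p+r.apply((0,.0285,.085));k=p+r.apply((0,.0285,.015))
print('nose',n,proj('wrist',n,c),proj('scene',n),'neck',proj('scene',k),'eye',proj('scene',[.528,-.018,.1175]), 'sttop',proj('scene',[.528,-.018,.1345]))
s=cv2.cvtColor(arm.grab_frame('scene'),4);crop(s,220,160,320,235,8,'pics/s8c.png')
E
```

```text
eef_pos: [0.5282, -0.1369, 0.1475]
contact_force: [-0.2, 0.4, -1.2]
19.0 [ 0.5282 -0.1369  0.1475] [[1.0, 0.0, -0.006], [0.006, -0.0, 1.0], [0.0, -1.0, -0.0]] [-0.2  0.4 -1.2] 0.0222
wrist [277.60728051  46.28510172]
wrist [240.84508087  39.36466335]
wrist [314.61660769  39.84898292]
nose [ 0.5276298  -0.05192107  0.11893988] [276.52540662 112.04069767] [273.11166599 209.77259373] neck [261.90116161 221.65957301] eye [278.481915   204.61746285] sttop [278.34789552 200.77443667]
```

View pics/w8.png

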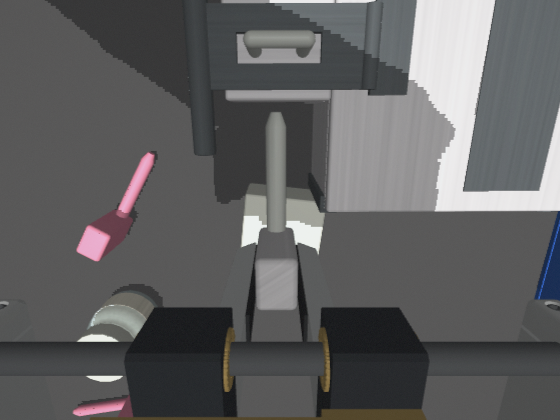

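View pics/s8c.png

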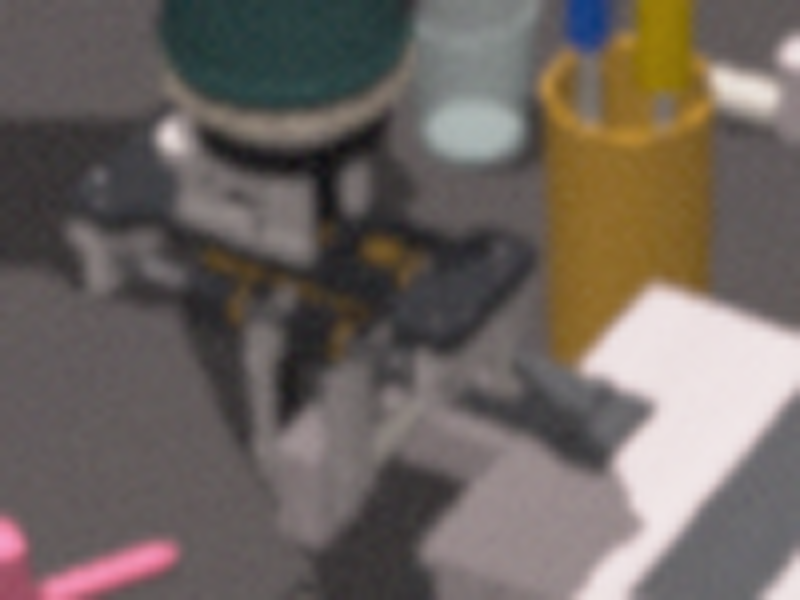

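In the wrist view the staple is at columns 244–315 with its centre at about 279.5, and the pin is on column 276.5. So shift about 1 mm in +x, lower by about 1.5 mm, then go in.

```bash
python3 -m pendant '.006 .006 .02 0 0 0; .008 .007 .06 0 0 0; .008 .007 .12 0 0 0; .008 .007 .17 0 0 0; .008 .007 .2 0 0 0;.008 .007 .2 0 0 0'
python3 - <<'E'
from h import *
print(tgt([.529,-.040,.146],.008))
w=cv2.cvtColor(arm.grab_frame('wrist'),4);cv2.imwrite('pics/w9.png',w)
E
```

```text
clock: 19.85
eef_pos: [0.5296, -0.0958, 0.1459]
tool_rot: [-0.707, 0.707, 0.003, -0.003]
contact_force: [-0.6, 0.4, -1.5]
gripper_width: 0.0219
[-9.00e-04 -4.00e-04  2.79e-01  0.00e+00 -1.00e-04  0.00e+00]
```

View pics/w9.png

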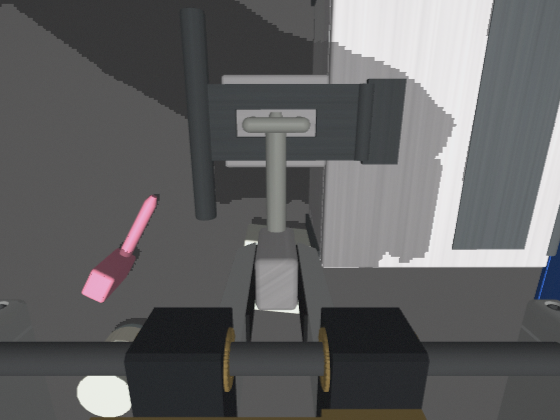

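The nose (276,113) passes under the loop (columns 243–311), centred and with no contact force. Push on.

```bash
python3 -m pendant '0 0 .05 0 0 0; 0 0 .11 0 0 0; 0 0 .17 0 0 0; 0 0 .22 0 0 0; 0 0 .26 0 0 0;0 0 .27 0 0 0;0 0 .27 0 0 0' | sed -n '2p;4p'
python3 -m pendant '0 0 .01 0 0 0; 0 0 .01 0 0 0' | sed -n '2p;4p'
```

```text
eef_pos: [0.5292, -0.0424, 0.1459]
contact_force: [0.1, 0.3, -0.9]
eef_pos: [0.5292, -0.0404, 0.1459]
contact_force: [-0.3, -0.7, -1.2]
```

```bash
python3 -m pendant '0 0 .01 0 0 0; 0 0 .01 0 0 0' | sed -n '2p;4p'
python3 -m pendant '0 0 .006 0 0 0; 0 0 .006 0 0 0' | sed -n '2p;4p'
```

```text
eef_pos: [0.5292, -0.0382, 0.1459]
contact_force: [-1.2, -0.2, -1.2]
eef_pos: [0.5292, -0.037, 0.1459]
contact_force: [0.0, 0.7, -1.2]
```

```bash
python3 -m pendant '0 0 .006 0 0 0; 0 0 .006 0 0 0' | sed -n '2p;4p'
python3 -c "
from h import *
w=cv2.cvtColor(arm.grab_frame('wrist'),4);cv2.imwrite('pics/w10.png',w);crop(w,200,120,360,300,4,'pics/w10c.png')"
```

```text
eef_pos: [0.5291, -0.0363, 0.1459]
contact_force: [-0.5, -3.1, 0.0]
```

View pics/w10c.png

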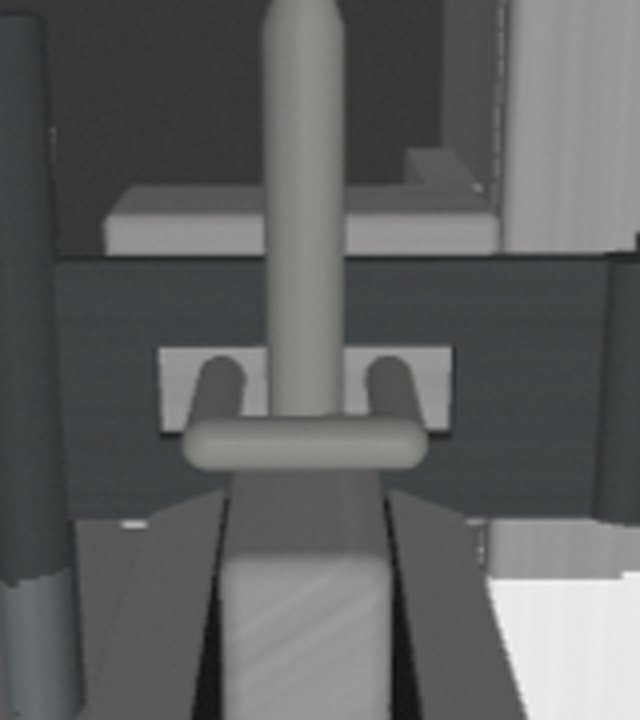

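The pin is through the loop, with the handle at the staple and first contact at −3 N. One more nudge to seat it.

```bash
python3 -m pendant '0 0 .005 0 0 0; 0 0 .005 0 0 0' | sed -n '2p;4p'
```

```text
eef_pos: [0.5291, -0.0361, 0.1459]
contact_force: [-0.6, -8.4, -1.8]
```

```bash
python3 -m pendant '0 .006 -.004 0 0 0; 0 .012 -.004 0 0 0; 0 .012 -.004 0 0 0' | sed -n '2p;4p'
python3 -m pendant '0 .003 0 0 0 0; 0 .003 0 0 0 0' | sed -n '2p;4p'
```

```text
eef_pos: [0.5293, -0.0362, 0.1435]
contact_force: [1.3, -6.0, -0.9]
eef_pos: [0.5293, -0.0362, 0.143]
contact_force: [1.1, -5.7, 0.4]
```

```bash
python3 -m pendant '0 0 0 0 0 0; 0 0 0 0 0 0;0 0 0 0 0 0;0 0 0 0 0 0' .6 | sed -n '2p;4,5p'
python3 -m pendant '0 -.1 0 0 0 0; 0 -.25 0 0 0 0;0 -.5 0 0 0 0; 0 -.8 -.2 0 0 0; 0 -.8 -.5 0 0 0; 0 -.8 -.8 0 0 0; 0 -.8 -.8 0 0 0' | sed -n '2p;4,5p'
python3 - <<'E'
from h import *
w=cv2.cvtColor(arm.grab_frame('wrist'),4);cv2.imwrite('pics/w11.png',w)
t=cv2.cvtColor(arm.grab_frame('top'),4);cv2.imwrite('pics/t11.png',t);crop(t,210,105,360,245,5,'pics/t11c.png')
s=cv2.cvtColor(arm.grab_frame('scene'),4);cv2.imwrite('pics/s11.png',s);crop(s,230,140,360,270,5,'pics/s11c.png')
E
```

```text
eef_pos: [0.5291, -0.0356, 0.1428]
contact_force: [0.1, -0.3, -0.0]
gripper_width: 0.0375
eef_pos: [0.529, -0.2006, 0.3032]
contact_force: [-0.2, 0.7, -0.8]
gripper_width: 0.0373
```

View pics/t11c.png

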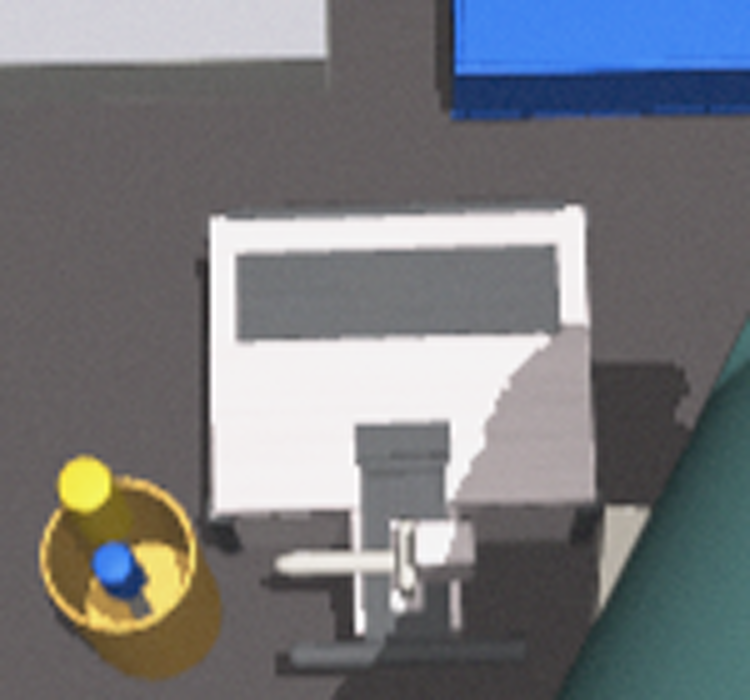

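View pics/s11c.png

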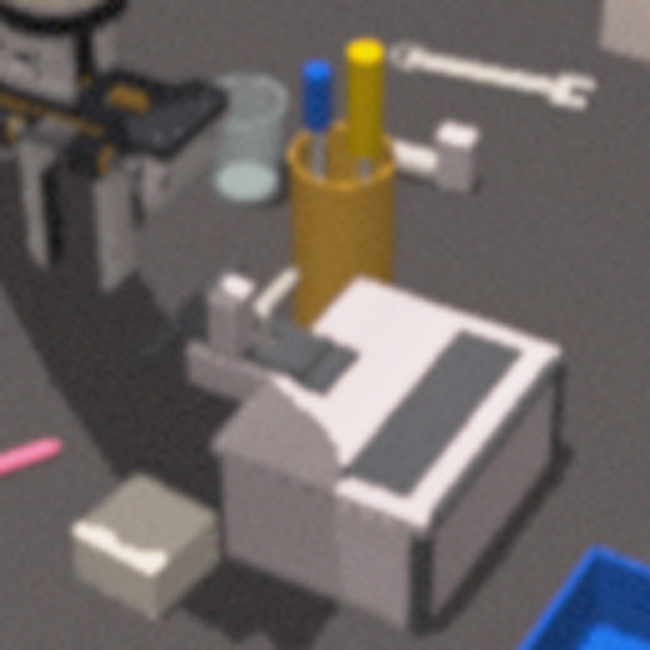

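View pics/t11.png

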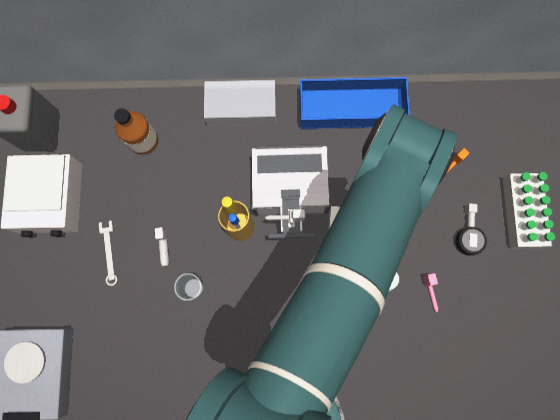

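In top-crop the shank runs from (277,563) through the staple (405,565), with the handle at (440,545) right up to it. The lid is shut, the hasp is flat, the arm is clear and the bystanders I can see are unmoved. Handing in.

```bash
python3 -c "
from bench import arm
print(arm.get_obs()['clock'],arm.job_done())"
```

```text
the job is handed in; nothing more can be done
24.225 None
```

I shut the lid, swung the hasp over the staple and pushed the thin pin through the staple's loop from the right. The can blocked the left side. The job was handed in at 24.2 s; no verdict was reported.

**Last checks**
- **Lid:** it stopped hard when pressed, with the fingertips at z = 0.0997 m against a nominal 0.100 m.
- **Hasp:** one camera measurement disagreed, putting the cross bar at about 0.111 m instead of 0.106 m. I pressed the bar down and it was already on its stop, with its top at about 0.112 m against a nominal 0.113 m.
- **Pin:** it went in without resistance and met the staple at 3 to 8 N. I lowered it about 3 mm towards the strap and let go. The last pictures show the shank through the loop, above the strap, with the handle against the staple.
- **Bystanders:** none of those in view had moved. The arm hid most of the carton and the jar in the final top view. The carton shows in place in the scene view, but I did not check the jar again.
- **Forces:** the highest wrist readings were about 60 N (lid) and 55 N (hasp bar), both with the fingertips pressing on a stop. The limit is 120 N.

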